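# Reset a bench doser and hold its ratchet lever at four clicks

### The arm

A 6-joint arm with a two-finger parallel gripper is mounted at the origin on the work surface. World frame = base frame: x ahead of the robot, y to its left, z up, the work surface at z = 0. Lengths are in m, angles in rad, forces in N, time in s.
With the tool pointing down it reaches from about 0.375 to 0.925 m from the base axis. Payload 5.7 kg.
Tool frame: the origin (TCP) lies at the centre of the arm's flange, where the gripper is bolted on; the fingertips stand 173 mm ahead of it and the grasp point (between the pads) lies 155 mm ahead of it; z points along the fingers, x is the direction in which the jaws open and shut, and the axes are right-handed (so a half turn about z gives the same grasp; the last joint's range is limited). The gripper opens to 85 mm and grips with 20 to 120 N. Pads are 22 mm wide; open, the fingers measure 114 mm over their backs; the gripper's body (76 mm by 85 mm) begins 54 mm behind the grasp point. The pads swing forward as they close: fully open they stand 13 mm farther back than shut.
Start: joints at [-1.289, 0.359, 1.51, -0, 1.272, -0.115], TCP at [0.232, -0.553, 0.405] pointing down, gripper open.
Joint ranges: [-2.97, 2.97], [-1.01, 2.36], [0.21, 2.38], [-0.96, 4.11], [0.2, 2.71], [-2.98, 2.98]. Speed limits (rad/s): [2.39, 2.39, 3.14, 3.14, 3.14, 3.14].

### API

Orientations are given as a unit quaternion [w, x, y, z].
In Python, from bench import arm, eoat, optics, look_for, silhouettes gives the robot as it stands. Calls block until the motion is done:
- arm.goto(position, orientation): joint-space move of the TCP to a pose.
- arm.line_to(position, speed=0.15, attitude=None): straight line of the TCP; attitude=None keeps the orientation; speed is the mean speed in m/s.
- arm.movej(angles): joint-space move.
- eoat.ungrasp() and eoat.grab(f_grip=None): open the fingers fully, or close them until they stop; f_grip is the grip in N (None keeps the last).
- arm.hold(seconds).
- arm.inverse_kinematics(position, orientation): joint angles nearest the present ones, or None.
- optics.grab_frame(name): name is "scene" or "side" or "wrist"; returns a dict with "img" (420x560x3 uint8, red, green, blue), "range_z" (420x560 float32, m along the optical axis (not along the pixel's ray), 0 where there is no reading), "camera_matrix" (3x3 intrinsics, pixels), "R" (3x3) and "t" (3): a world point X has camera coordinates R X + t; the wrist camera has in their place "T_tool_cam" (4x4, takes a point from camera to tool coordinates, whose origin is the TCP and whose axes are the tool frame's). Camera axes: x right, y down, z forward; pixel columns grow to the right and rows downward; lengths in m; the calibration is good to about 2 mm. A picture is of the moment at which its call begins: read the wrist's pose just before it.
A pose or a line that the arm cannot do raises arm.Unreachable and nothing moves.
- arm.close_job(): hands the job in, once; it reports no verdict.
Trained networks look in a picture, given as the dict that the camera call returned (one of the last four; its "shot" number tells which), for a name from the list of things; names that differ only in an ending like _2 or _b are one class to them, and where a whole thing is asked for, a point or a joint stands for the part that bears it (a point fixed in the world has none). Each returns a list of dicts, best first, with "p" (0 to 1); they miss things now and then, are a little off and sometimes report something else, mostly with a low value. They report only what shows in the picture. A call takes as long as a camera call. They do not tell look-alikes from the thing itself.
- look_for(label, picture): "bbox" ([left, top, width, height] in pixels, round what is visible of it).
- silhouettes(label, picture): "mask" (420x560 bool, what is visible of it) and "bbox" ([left, top, width, height] in pixels, round what is visible of it).
Readings, each from a call of its own:
- arm.get_t(): time.
- arm.get_joint_pos(): joint angles.
- arm.get_joint_vel(): joint speeds.
- arm.get_effort(): joint torques, N m.
- arm.get_eef_pos(): TCP position.
- arm.get_eef_rot(): TCP orientation.
- arm.get_contact_force(): force on the tool from outside, world axes, zero at the start.
- arm.get_torque(): the same for the moment, N m.
- arm.get_gripper_width(): finger opening in m.
Only numpy, scipy, OpenCV 4.12 (cv2) and the standard library are available. Lean on these libraries where they do the work, as an engineer would, in place of code of your own. Each camera call takes 0.05 s, during which the arm holds its last target.

### The job

Reset the perfume doser: take the stylus from its stand, push its tip down on the small recessed release button until the ratchet lever has sprung all the way back to its home stop, then stand the stylus back in its hole and let go of it. Then advance the lever by its upright post exactly four clicks from home and finish still holding it there with the fingers, a little ahead of where the ratchet would catch it, so that your hold and not the ratchet carries the lever's spring. Leave the bottles, jar, beaker and spatula standing and lying where they are.

Things in the scene. Friction and masses are not known exactly. Their poses are not given: they have to be found in the camera images.
- doser: Fixed bench doser on a grey-painted plate 235 x 235 mm, 22 mm thick. Origin: on the table under the lever's pivot, z up. In its frame the plate spans x -95..140, y -100..135 mm; +y points from the pivot to the release button. At x = 115 mm a glass barrel with a piston and an amber vial lie along the plate's far edge, at most 97 mm high.
- pivot (a point): The lever's upright pivot axis, at the upper face of the ratchet disc (146 mm across; steel pins stand out radially from its rim, to 174 mm across), 53 mm above the table. The ratchet: let go, the lever sinks back on the pawl at 0.17, 0.34, 0.51, 0.68 ... rad and goes no further back until the button is pressed. Four clicks, held ahead of the ratchet, is 0.69 to 0.75 rad.
- lever_post (a point): The lever's grip: an upright round black post, 16 mm in diameter, 140 mm from the pivot axis. This point is on its axis, 85 mm above the table; the post rises from a flat arm (upper face at 61 mm) to 108 mm. To push it forward takes 3 to 4 N (return spring); before each click the push rises by about 3 N as a pin lifts the pawl, then falls, and the pawl snaps in.
- lever (a joint): Lever angle, rad: 0 at the home stop (arm 144 deg counter-clockwise from the doser's +x: towards the robot, on the button's side); grows as it is advanced, counter-clockwise from above (post moving away from the button's side), to 1.275. A click is 0.17 rad (24 mm at the post), seven in all; the push rises 0.07 to 0.12 rad after the last click. It starts at one of clicks 1 to 5.
- button_mouth (a point): Centre of the mouth of the button's recess: a round hole 14 mm wide with a 2 mm chamfer, in the top of a dark steel block 34 x 34 mm, 62 mm above the table, 112 mm from the pivot.
- button_top (a point): Centre of the release button's top, a steel disc 12 mm in diameter lying 6 mm below the mouth of the recess (56 mm above the table). It moves down when pressed.
- button (a joint): How far the release button is pressed, m: 0 free, 0.006 fully down; it springs back. It takes 4 N to start, 7 N fully down. From 0.0035 m the lever is free and its spring swings it home within 1 s while the button stays down (let up too early, it stops at a lower click). The button also dips 3 mm by itself at each click.
- stand: Fixed grey block, 60 x 60 mm and 58 mm high, for the stylus; origin at the centre of its underside. In the middle of its top is a round hole 14 mm wide, 50 mm deep, with a 2 mm chamfer. It stands either on the left or on the right side of the table, the jar on the other.
- stand_seat (a point): Where the stylus's tip is when it stands properly in the stand, its flange on the top: on the hole's axis, 13 mm above the table (45 mm below the stand's top). The shank has 4.5 mm of play all round.
- stylus: The stylus as a whole, about 40 g; origin at its tip, z axis from the tip to the handle.
- stylus_grip (a point): Middle of the stylus's round wooden handle, 14 mm in diameter, 76 mm long, 87 mm above the tip. The stylus is 125 mm long and stands upright, tip down, in the stand: a steel shank 5 mm in diameter and 45 mm long, a flange 22 mm in diameter and 4 mm thick that rests on the stand's top, then the handle.
- stylus_tip (a point): The flat tip of the stylus's shank (5 mm in diameter); z axis along the stylus, tip to handle.
- jar_mid (a point): Middle of a wide amber glass jar with a lid, 72 mm in diameter and 85 mm high, half-way up. Leave it alone.
- bottle_a_mid (a point): Middle of a slim amber bottle, 48 mm in diameter and 110 mm high. Leave it alone.
- bottle_b_mid (a point): Middle of a stouter amber bottle, 56 mm in diameter and 100 mm high. Leave it alone.
- beaker_mid (a point): Middle of an open glass beaker, 66 mm in diameter and 75 mm high. Leave it alone.
- spatula_grip (a point): Handle of a spatula 170 mm long lying flat on the table. Leave it alone.
Not all that is in view belongs to the job. Of the things shaped like the stylus, the wooden one is meant. What is shaped like the stand but yellow is not meant.

How it is judged:
By the outcome, as a careful person would: the job done as asked, in the order asked, and still so for the second after the job is handed in, while the arm keeps its last pose, push and grip.
It also fails if it takes over 72 s, if anything falls off the work surface, if the arm or the gripper's body presses on something with over 40 N, if the wrist force passes 120 N, or if a joint passes its speed limit or range.

## Working session

There is one attempt and no reset: what is moved stays moved. The work goes in short steps, each a Python script; the robot and the scene stay as the last script left them, time stands still between calls to the robot, and variables do not carry over. Pictures are saved under pics/ and viewed, and the job is handed in when it is done.

```bash
mkdir -p pics; ls; cat > h.py <<'E'
import numpy as np, cv2
from bench import arm, eoat, optics, look_for, silhouettes
def save(img,name): cv2.imwrite('pics/'+name, img[:,:,::-1])
def w(f,u,v,z):
    K=f['camera_matrix']; c=np.array([(u-K[0,2])/K[0,0]*z,(v-K[1,2])/K[1,1]*z,z])
    return f['R'].T@(c-f['t'])
def proj(f,X):
    c=f['R']@np.array(X)+f['t']; p=f['camera_matrix']@c; return p[:2]/p[2]
def cloud(f):
    K=f['camera_matrix']; z=f['range_z']; v,u=np.mgrid[:420,:560]
    c=np.stack([(u-K[0,2])/K[0,0]*z,(v-K[1,2])/K[1,1]*z,z],-1)
    P=(c-f['t'])@f['R']; P[z<=0]=np.nan; return P
E
python3 - <<'E'
from h import *
for n in ['scene','side']:
    f=optics.grab_frame(n); save(f['img'],n+'0.png'); np.savez('pics/'+n+'0.npz',**{k:v for k,v in f.items()})
    print(n,f['camera_matrix'].tolist(),f['R'].round(3).tolist(),f['t'].round(3))
    for l in ['stylus','stand','doser','lever_post','button_mouth','jar_mid','bottle_a_mid','beaker_mid','spatula_grip']:
        print(l,[(np.round(d['bbox']).tolist(),round(d['p'],2)) for d in look_for(l,f)][:4])
print(arm.get_t(),arm.get_eef_rot())
E
```

```text
pics
scene [[450.6173172080178, 0.0, 277.6540586639182], [0.0, 450.6173172080178, 211.66456705505655], [0.0, 0.0, 1.0]] [[-0.847, 0.531, -0.019], [0.321, 0.484, -0.814], [-0.423, -0.696, -0.58]] [ 0.405 -0.089  1.265]
stylus [([316.0, 246.0, 8.0, 50.0], 0.82), ([339.0, 268.0, 13.0, 42.0], 0.52)]
stand [([324.0, 291.0, 42.0, 50.0], 0.95), ([207.0, 152.0, 27.0, 38.0], 0.64), ([372.0, 330.0, 48.0, 56.0], 0.58), ([136.0, 191.0, 138.0, 120.0], 0.39)]
doser [([295.0, 334.0, 30.0, 64.0], 0.72), ([139.0, 192.0, 138.0, 121.0], 0.61), ([207.0, 154.0, 28.0, 38.0], 0.52)]
lever_post [([176.0, 191.0, 91.0, 68.0], 0.87)]
button_mouth [([136.0, 191.0, 140.0, 122.0], 0.56), ([235.0, 175.0, 57.0, 29.0], 0.26)]
jar_mid [([208.0, 152.0, 24.0, 39.0], 0.65)]
bottle_a_mid [([295.0, 337.0, 30.0, 60.0], 0.59), ([138.0, 193.0, 137.0, 118.0], 0.44)]
beaker_mid [([335.0, 217.0, 36.0, 43.0], 0.64)]
spatula_grip [([236.0, 176.0, 56.0, 28.0], 0.69), ([323.0, 294.0, 41.0, 47.0], 0.19)]
side [[471.73240928276016, 0.0, 272.6745323850168], [0.0, 471.73240928276016, 212.67871495270313], [0.0, 0.0, 1.0]] [[-0.985, -0.174, -0.007], [-0.094, 0.563, -0.821], [0.147, -0.808, -0.571]] [0.513 0.105 1.352]
stylus [([262.0, 242.0, 11.0, 27.0], 0.59), ([253.0, 254.0, 8.0, 29.0], 0.54)]
stand [([241.0, 272.0, 28.0, 35.0], 0.96), ([236.0, 304.0, 38.0, 42.0], 0.65)]
doser [([185.0, 175.0, 101.0, 78.0], 0.67)]
lever_post [([216.0, 194.0, 73.0, 30.0], 0.61)]
button_mouth [([184.0, 173.0, 106.0, 75.0], 0.77)]
jar_mid [([290.0, 158.0, 20.0, 27.0], 0.8)]
bottle_a_mid [([185.0, 276.0, 26.0, 44.0], 0.91), ([216.0, 193.0, 72.0, 29.0], 0.57)]
beaker_mid [([312.0, 236.0, 24.0, 32.0], 0.78)]
spatula_grip []
1.0 [-1.64196088e-05  8.32598043e-01 -5.53877692e-01 -3.24618231e-05]
```

View pics/scene0.png

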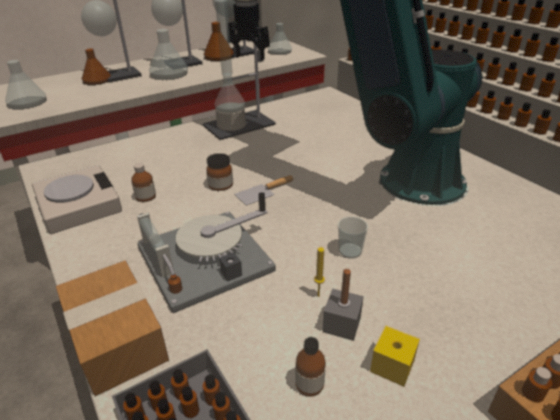

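View pics/side0.png

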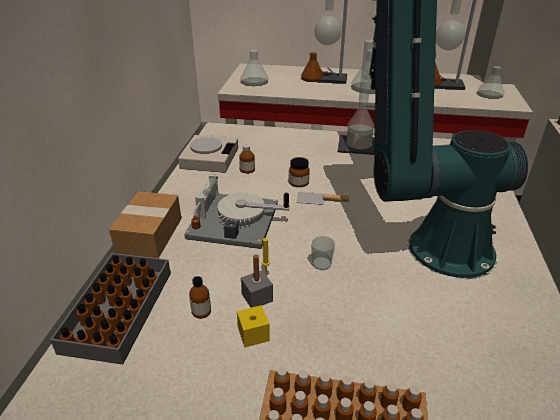

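The wooden (brown) stylus at scene (346,285) stands in the grey stand at (342,313). The yellow stylus at (320,265) and the yellow block at (395,355) are look-alikes, not meant. The doser is at (207,245), with the button block at (231,266) and the black post at (262,202). Next I measure positions.

```bash
python3 - <<'E'
from h import *
out=[]
for n in ['scene','side']:
    f=dict(np.load(f'pics/{n}0.npz',allow_pickle=True)); P=cloud(f); img=f['img']
    z=P[...,2]; 
    np.save(f'pics/{n}P.npy',P)
    tab=np.isfinite(z)&(P[...,0]>.3)&(P[...,0]<.8)&(abs(P[...,1])<.5)
    print(n,'table z median',np.median(z[tab&(z<.02)]))
    c=(slice(230,400),slice(280,440)) if n=='scene' else (slice(225,355),slice(175,345))
    s=4.7 if n=='scene' else 4.6
    save(cv2.resize(img[c],None,fx=s,fy=s,interpolation=2),n+'_st.png')
    c=(slice(175,315),slice(130,285)) if n=='scene' else (slice(165,250),slice(175,355))
    s=4.2 if n=='scene' else 4.4
    save(cv2.resize(img[c],None,fx=s,fy=s,interpolation=2),n+'_do.png')
E
```

```text
scene table z median -0.0008568399422404624
side table z median 0.00048606627613639137
```

View pics/scene_st.png

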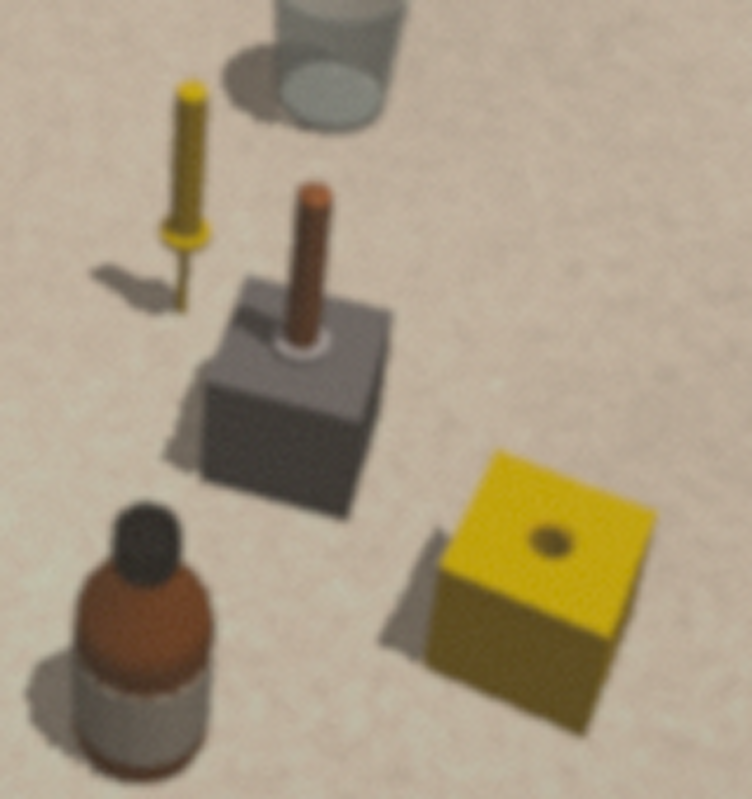

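View pics/scene_do.png

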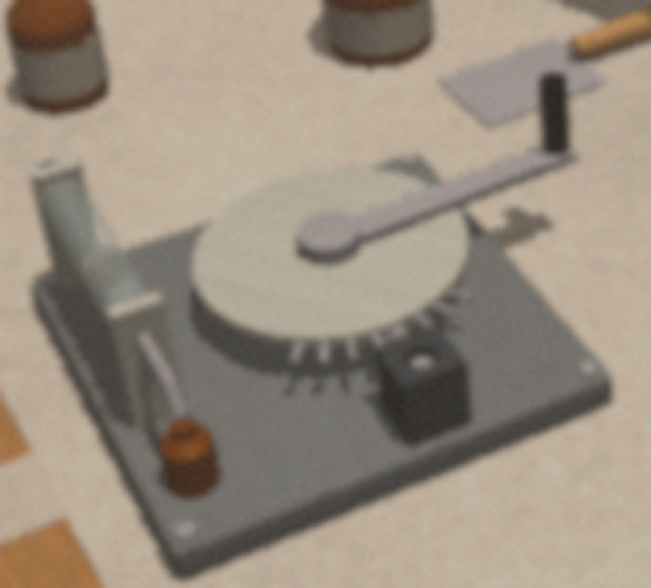

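View pics/side_do.png

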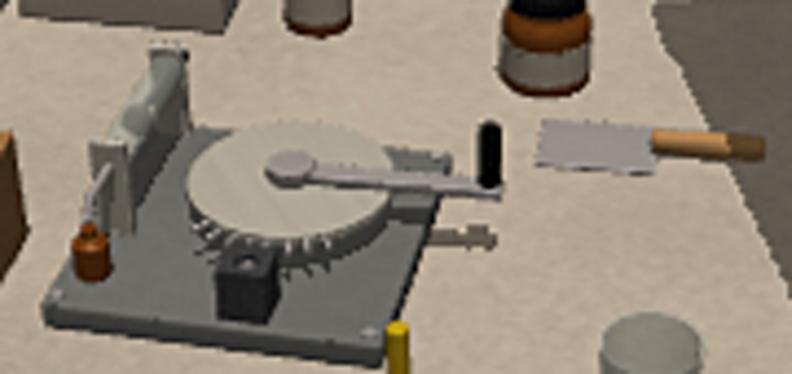

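```bash
python3 - <<'E'
from h import *
Q={}
for n in ['scene','side']:
    f=dict(np.load(f'pics/{n}0.npz',allow_pickle=True)); P=np.load(f'pics/{n}P.npy'); img=f['img'].astype(int); z=P[...,2]
    def box(m,x0,y0,x1,y1):
        k=np.zeros_like(m);k[y0:y1,x0:x1]=1;return m&k
    def rep(name,m,rect=False):
        p=P[m]; s=f'{n} {name} n={len(p)} med={np.median(p,0).round(4)} min={np.percentile(p,3,0).round(4)} max={np.percentile(p,97,0).round(4)}'
        if rect:
            r=cv2.minAreaRect((p[:,:2]*1000).astype(np.float32)); s+=f' rect={np.round(r[0],1)},{np.round(r[1],1)},{r[2]:.1f}'
        print(s)
    R={'scene':dict(st=(320,286,370,342),h=(334,262,356,304),post=(250,186,274,216),blk=(215,250,245,285),plate=(130,190,280,315),ys=(310,242,328,300),disc=(170,205,250,260)),
       'side':dict(st=(238,270,274,308),h=(247,250,262,282),post=(280,190,292,208),blk=(220,216,245,240),plate=(183,180,290,250),ys=(257,235,272,275),disc=(215,190,270,230))}[n]
    rep('standtop',box((abs(z-.058)<.004),*R['st']),True)
    for l,h in (('low',(.07,.1)),('hi',(.1,.145))):
        rep('handle'+l,box((z>h[0])&(z<h[1]),*R['h']))
        rep('yel'+l,box((z>h[0])&(z<h[1]),*R['ys']))
    dark=img.sum(-1)<150
    rep('post',box((z>.068)&(z<.105),*R['post']))
    rep('blktop',box((abs(z-.062)<.003),*R['blk']),True)
    rep('disc',box((abs(z-.053)<.0025),*R['disc']),True)
    m=box((abs(z-.022)<.004),*R['plate']); rep('plate',m,True)
    rep('hub',box((z>.062)&(z<.09),*R['disc']))
for l in ['jar_mid','bottle_a_mid','beaker_mid','spatula_grip','stylus']: pass
E
```

```text
scene standtop n=752 med=[0.517  0.2866 0.0571] min=[0.4802 0.2496 0.0548] max=[0.5465 0.316  0.0607] rect=[513.  281.6],[62.  60.7],37.2
scene handlelow n=94 med=[0.5172 0.2858 0.0853] min=[0.5094 0.2787 0.0702] max=[0.5198 0.2888 0.0988]
scene yellow n=86 med=[0.5099 0.2026 0.0848] min=[0.5011 0.1952 0.0712] max=[0.5128 0.2049 0.0988]
scene handlehi n=154 med=[0.5161 0.2852 0.1231] min=[0.5081 0.2779 0.1018] max=[0.5196 0.2885 0.1378]
scene yelhi n=92 med=[0.5089 0.2014 0.1166] min=[0.5019 0.1937 0.1007] max=[0.513  0.2049 0.1249]
scene post n=89 med=[ 0.4932 -0.0447  0.0879] min=[ 0.4841 -0.0515  0.0692] max=[ 0.498  -0.0411  0.103 ]
scene blktop n=176 med=[0.6327 0.0646 0.0609] min=[0.6167 0.0484 0.0593] max=[0.6497 0.0819 0.0627] rect=[632.9  64.4],[37.4 34.9],88.1
scene disc n=1682 med=[ 0.639  -0.0343  0.0521] min=[ 0.5681 -0.1099  0.0507] max=[0.6942 0.0206 0.0543] rect=[629.7 -43.6],[152.4 150. ],46.9
scene plate n=4009 med=[0.6903 0.0218 0.021 ] min=[ 0.5424 -0.1399  0.0186] max=[0.7669 0.0846 0.0236] rect=[ 649.9 -130.6],[438.3 234.3],88.2
scene hub n=131 med=[ 0.6298 -0.0
[... 526 characters left out ...]
d=[0.5052 0.2045 0.1184] min=[0.4985 0.1968 0.1007] max=[0.5091 0.2877 0.1374]
side post n=54 med=[ 0.487  -0.0434  0.0871] min=[ 0.4814 -0.0511  0.0698] max=[ 0.4935 -0.0379  0.1047]
side blktop n=82 med=[0.6339 0.0659 0.0619] min=[0.6151 0.0473 0.0591] max=[0.6484 0.0831 0.0647] rect=[631.6  65.6],[39.7 35.8],85.5
side disc n=745 med=[ 0.6327 -0.0315  0.0531] min=[ 0.5662 -0.109   0.0509] max=[0.6907 0.0288 0.0552] rect=[617.3 -27.9],[147.8 192.4],25.9
side plate n=1811 med=[0.665  0.0213 0.022 ] min=[ 0.5386 -0.1321  0.0187] max=[0.7572 0.0874 0.0252] rect=[651.2 -29. ],[240.9 234.8],88.1
side hub n=125 med=[ 0.6252 -0.0374  0.0637] min=[ 0.5471 -0.058   0.0621] max=[0.6472 0.0823 0.0678]
```

```bash
cat >> h.py <<'E'
def q(a): return [0.,float(np.cos(a/2)),float(np.sin(a/2)),0.]
def wrist():
    p=np.array(arm.get_eef_pos()); w_,x,y,z=arm.get_eef_rot()
    Rt=np.array([[1-2*(y*y+z*z),2*(x*y-w_*z),2*(x*z+w_*y)],[2*(x*y+w_*z),1-2*(x*x+z*z),2*(y*z-w_*x)],[2*(x*z-w_*y),2*(y*z+w_*x),1-2*(x*x+y*y)]])
    f=optics.grab_frame('wrist'); T=f['T_tool_cam']
    Rc=Rt@T[:3,:3]; tc=Rt@T[:3,3]+p
    f['R']=Rc.T; f['t']=-Rc.T@tc; return f
E
python3 - <<'E'
from h import *
f={n:dict(np.load(f'pics/{n}0.npz',allow_pickle=True)) for n in ['scene','side']}
P={n:np.load(f'pics/{n}P.npy') for n in f}
for n in f: print(n,'cam',(-f[n]['R'].T@f[n]['t']).round(2))
for nm,n,b in [('jar','scene',(207,155,232,190)),('jar','side',(290,158,310,186)),('beaker','scene',(336,218,370,258)),('botA','scene',(296,338,326,395)),('botA','side',(186,276,211,320)),('botB','side',(239,146,256,174)),('botB','scene',(132,165,156,200))]:
    p=P[n][b[1]:b[3],b[0]:b[2]].reshape(-1,3); p=p[p[:,2]>.03]; print(nm,n,np.median(p,0).round(3),np.nanpercentile(p,3,0).round(3),np.nanpercentile(p,97,0).round(3))
j=arm.get_joint_pos(); print(j)
for a in (0,np.pi,-1.57,1.57,.3,-.3): 
    k=arm.inverse_kinematics([.513,.282,.405],q(a)); print(a,None if k is None else np.round(k,2))
for a in (0,np.pi,1.57,-1.57):
    k=arm.inverse_kinematics([.633,.065,.34],q(a)); print('btn',a,None if k is None else np.round(k,2))
for th in (0,.72):
    ph=np.radians(142.2)+th; X=[.6295+.14*np.cos(ph),-.047+.14*np.sin(ph),.243]
    for s in (1,-1):
        k=arm.inverse_kinematics(X,q(ph+s*np.pi/2)); print('lev',th,s,np.round(X,3),None if k is None else np.round(k,2))
E
```

```text
scene cam [0.91 0.71 0.67]
side cam [0.32 1.12 0.86]
jar scene [ 0.492 -0.275  0.064] [ 0.457 -0.313  0.032] [ 0.516 -0.262  0.085]
jar side [ 0.479 -0.273  0.066] [ 0.45  -0.314  0.033] [ 0.509 -0.26   0.087]
beaker scene [0.365 0.128 0.056] [0.333 0.095 0.032] [0.394 0.156 0.074]
botA scene [0.646 0.364 0.072] [0.624 0.344 0.033] [0.661 0.377 0.11 ]
botA side [0.631 0.366 0.071] [0.614 0.347 0.034] [0.653 0.378 0.111]
botB side [ 0.675 -0.337  0.061] [ 0.653 -0.356  0.032] [ 0.702 -0.324  0.1  ]
botB scene [ 0.684 -0.338  0.062] [ 0.658 -0.355  0.033] [ 0.706 -0.325  0.098]
[-1.28911185e+00  3.58771261e-01  1.51040608e+00 -1.76355110e-05
  1.27248609e+00 -1.15077858e-01]
0 [ 0.38  0.34  1.54 -0.    1.26  0.38]
3.141592653589793 [ 0.38  0.34  1.54 -0.    1.26 -2.76]
-1.57 [ 0.38  0.34  1.54 -0.    1.26  1.95]
1.57 [ 0.38  0.34  1.54 -0.    1.26 -1.19]
0.3 [ 0.38  0.34  1.54 -0.    1.26  0.08]
-0.3 [ 0.38  0.34  1.54 -0.    1.26  0.68]
btn 0 [-0.01  0.47  1.5  -0.    1.17 -0.01]
btn 3.141592653589793 None
btn 1.57 [-0.01  0.47  1.5  -0.    1.17 -1.58]
btn -1.57 [-0.01  0.47  1.5  -0.    1.17  1.56]
lev 0 1 [0.519 0.039 0.243] [-0.06  0.45  1.85 -0.    0.84  2.17]
lev 0 -1 [0.519 0.039 0.243] [-0.06  0.45  1.85 -0.    0.84 -0.97]
lev 0.72 1 [ 0.49  -0.055  0.243] [-0.25  0.43  1.91 -0.    0.81  1.26]
lev 0.72 -1 [ 0.49  -0.055  0.243] [-0.25  0.43  1.91 -0.    0.81 -1.88]
```

```bash
python3 - <<'E'
from h import *
arm.goto([.513,.282,.405],q(0)); print(arm.get_t(),arm.get_eef_pos())
f=wrist(); save(f['img'],'w1.png'); np.savez('pics/w1.npz',**f)
print((-f['R'].T@f['t']).round(3), f['T_tool_cam'].round(3).tolist())
for l in ['stylus','stand']: print(l,[(np.round(d['bbox']).tolist(),round(d['p'],2)) for d in look_for(l,f)])
for X in ([.513,.282,.058],[.513,.282,.138]): print(proj(f,X))
P=cloud(f);z=P[...,2]
m=(abs(z-.058)<.003)&(abs(P[...,0]-.51)<.06)&(abs(P[...,1]-.28)<.06); r=cv2.minAreaRect((P[m][:,:2]*1000).astype(np.float32)); print('stand',r)
m=(abs(z-.138)<.004)&(abs(P[...,0]-.51)<.03)&(abs(P[...,1]-.28)<.03); print('top',m.sum(),P[m].mean(0) if m.any() else 0, P[m].min(0),P[m].max(0))
E
```

```text
4.0917 [0.51341552 0.28133464 0.40499574]
[0.514 0.348 0.375] [[1.0, 0.001, 0.0, 0.0], [-0.001, 0.965, 0.263, -0.067], [-0.0, -0.263, 0.965, 0.03], [0.0, 0.0, 0.0, 1.0]]
stylus [([261.0, 256.0, 21.0, 65.0], 0.94), ([263.0, 185.0, 24.0, 45.0], 0.71)]
stand [([212.0, 7.0, 93.0, 104.0], 0.96), ([234.0, 146.0, 86.0, 92.0], 0.56)]
[278.82261598 194.31431558]
[278.56138397 216.99897582]
stand ((510.8122863769531, 280.0861511230469), (60.223976135253906, 60.32072448730469), 37.32816696166992)
top 287 [0.51088818 0.28109381 0.13841636] [0.50386817 0.27354739 0.13403882] [0.51766324 0.28787976 0.14091354]
```

View pics/w1.png

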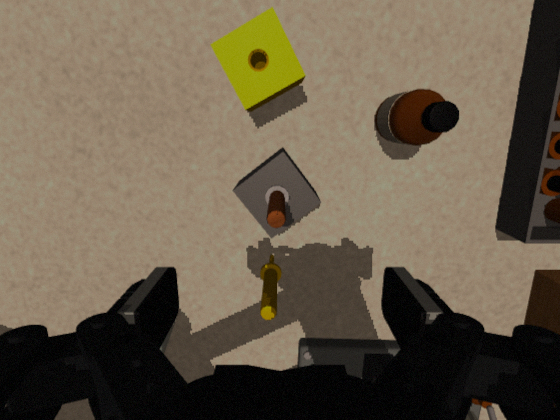

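The picture confirms it: the wooden stylus at (276,208) in the grey stand (277,195), with the yellow stylus at (268,290) and yellow block at (258,60) left alone. Grasping it now.

```bash
python3 - <<'E'
from h import *
arm.line_to([.511,.281,.258],speed=.12,attitude=q(0)); print(arm.get_eef_pos(),arm.get_contact_force())
eoat.grab(50); print(arm.get_gripper_width(),arm.get_contact_force(),arm.get_eef_pos(),arm.get_t())
arm.line_to([.511,.281,.405],speed=.12); print(arm.get_contact_force(),arm.get_gripper_width(),arm.get_t())
f=wrist(); save(f['img'],'w2.png'); np.savez('pics/w2.npz',**f)
s=optics.grab_frame('side'); save(cv2.resize(s['img'][150:320,180:350],None,fx=3.5,fy=3.5),'s2.png'); np.savez('pics/s2.npz',**s)
s=optics.grab_frame('scene'); np.savez('pics/sc2.npz',**s);save(cv2.resize(s['img'][180:350,240:410],None,fx=3.5,fy=3.5),'sc2.png')
E
```

```text
[0.51139341 0.28118246 0.25875501] [0.09934925 0.21944407 0.33800626]
0.012685704202662526 [ 0.12323083 -0.04730289  2.21717781] [0.51100225 0.28101027 0.25814003] 6.275
[-0.13986105 -0.29104525 -1.0370237 ] 0.012621756350416869 7.65
```

View pics/w2.png

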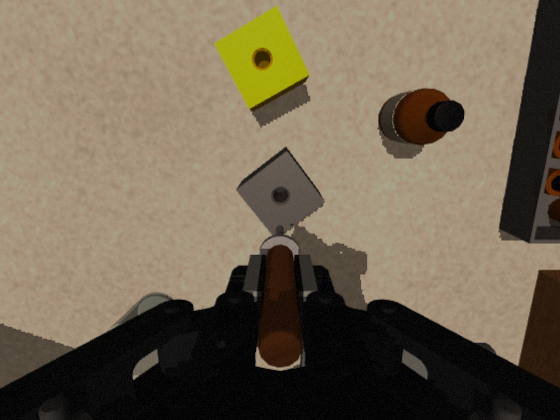

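View pics/s2.png

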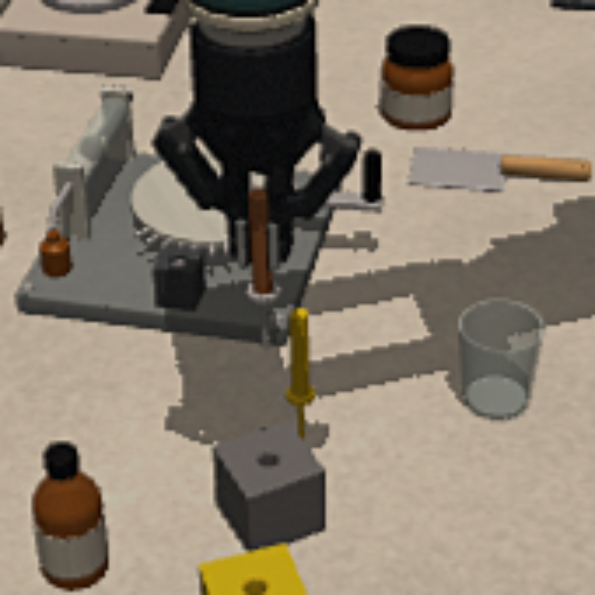

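View pics/sc2.png

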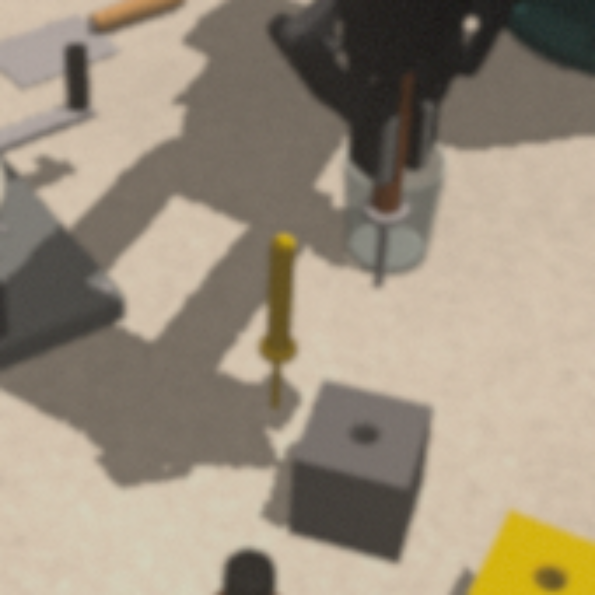

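```bash
python3 - <<'E'
from h import *
e=[.511,.281]
tip=[.511,.281,.160]
for n in ['w2','s2','sc2']:
    f=dict(np.load(f'pics/{n}.npz',allow_pickle=True)); P=cloud(f)
    print(n,[proj(f,[.511,.281,.16+d]).round(1) for d in (0,.047,.125)])
    m=(abs(P[...,0]-.511)<.03)&(abs(P[...,1]-.281)<.03)
    for a,b in ((.155,.175),(.175,.2),(.202,.212),(.215,.23),(.24,.26),(.265,.29)):
        k=m&(P[...,2]>a)&(P[...,2]<b); 
        if k.sum(): v,u=np.where(k); print(a,b,k.sum(),P[k].mean(0).round(4),P[k].min(0).round(3),P[k].max(0).round(3),u.min(),u.max(),v.min(),v.max())
    if n!='w2':
        u,v=proj(f,[.511,.281,.22]).astype(int); save(cv2.resize(f['img'][v-35:v+35,u-35:u+35],None,fx=8,fy=8,interpolation=2),n+'z.png'); print(u-35,v-35)
E
```

```text
w2 [array([280.2, 227. ]), array([280.1, 253.7]), array([280. , 349.6])]
0.155 0.175 51 [0.5105 0.2819 0.1678] [0.508 0.28  0.16 ] [0.513 0.283 0.174] 276 283 226 234
0.175 0.2 12 [0.5104 0.2824 0.1767] [0.508 0.282 0.175] [0.512 0.283 0.178] 276 282 232 234
0.202 0.212 532 [0.5106 0.2868 0.2085] [0.5   0.28  0.204] [0.521 0.291 0.212] 259 300 234 259
0.215 0.23 310 [0.5107 0.2858 0.2228] [0.504 0.28  0.215] [0.517 0.288 0.23 ] 266 293 248 267
0.24 0.26 2180 [0.5108 0.2886 0.2507] [0.491 0.282 0.24 ] [0.531 0.293 0.26 ] 226 333 258 301
0.265 0.29 8968 [0.5112 0.2873 0.2807] [0.481 0.27  0.265] [0.541 0.295 0.29 ] 174 387 285 387
s2 [array([255.4, 248.2]), array([254.8, 232.3]), array([253.8, 204. ])]
0.155 0.175 12 [0.5105 0.2824 0.1676] [0.509 0.28  0.161] [0.513 0.285 0.175] 254 256 244 249
0.175 0.2 15 [0.5117 0.2828 0.1853] [0.509 0.28  0.177] [0.514 0.284 0.195] 254 256 237 243
0.202 0.212 41 [0.5103 0.2868 0.2078] [0.501 0.275 0.203] [0.521 0.294 0.212] 250 259 230 236
0.215 0.23 32 [0.5103 0.287  0.2219] [0.504 0.282 0.215] [0.517 0.292 0.23 ] 252 257 226 231
0.24 0.26 135 [0.5099 0.289  0.2501] [0.492 0.274 0.241] [0.531 0.297 0.26 ] 245 263 213 224
0.265 0.29 244 [0.5108 0.2884 0.2792] [0.481 0.272 0.265] [0.541 0.299 0.29 ] 239 267 200 215
219 192
sc2 [array([348. , 259.9]), array([350. , 238.2]), array([353.8, 198.3])]
0.155 0.175 20 [0.5133 0.2827 0.1676] [0.51  0.28  0.161] [0.515 0.285 0.175] 347 349 254 261
0.175 0.2 29 [0.5132 0.2823 0.1851] [0.51  0.28  0.175] [0.515 0.284 0.196] 347 350 245 254
0.202 0.212 87 [0.5156 0.2846 0.2069] [0.502 0.269 0.203] [0.524 0.292 0.212] 343 356 235 244
0.215 0.23 50 [0.5157 0.2852 0.2212] [0.509 0.277 0.215] [0.525 0.289 0.23 ] 343 354 229 237
0.24 0.26 260 [0.5182 0.2878 0.2502] [0.492 0.273 0.24 ] [0.533 0.294 0.26 ] 339 364 211 229
0.265 0.29 383 [0.5125 0.2887 0.2786] [0.481 0.271 0.265] [0.541 0.296 0.29 ] 339 374 193 216
315 196
```

View pics/s2z.png

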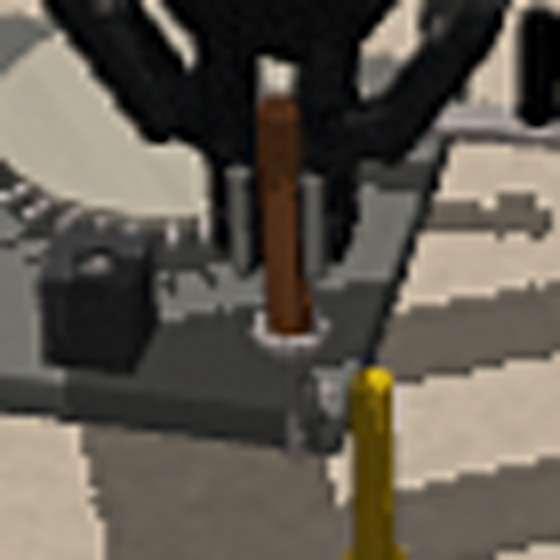

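View pics/sc2z.png

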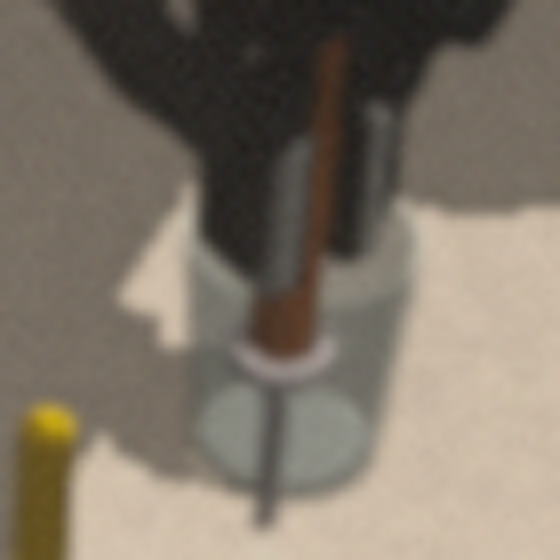

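```bash
python3 - <<'E'
from h import *
arm.line_to([.633,.02,.405],speed=.2,attitude=q(0)); print(arm.get_eef_pos(),arm.get_t())
f=wrist(); save(f['img'],'w3.png'); np.savez('pics/w3.npz',**f)
for l in ['button_mouth','button_top']: print(l,[(np.round(d['bbox']).tolist(),round(d['p'],2)) for d in look_for(l,f)])
P=cloud(f);z=P[...,2]
m=(abs(z-.062)<.003)&(abs(P[...,0]-.633)<.03)&(abs(P[...,1]-.065)<.03); r=cv2.minAreaRect((P[m][:,:2]*1000).astype(np.float32)); print('blk',r,m.sum(),P[m].mean(0))
u,v=proj(f,[.633,.065,.062]).astype(int); print(u,v); save(cv2.resize(f['img'][v-50:v+50,u-50:u+50],None,fx=5,fy=5,interpolation=2),'w3z.png'); print(u-50,v-50)
E
```

```text
[0.63259196 0.02094146 0.40500767] 9.3917
button_mouth [([102.0, 124.0, 324.0, 240.0], 0.68)]
button_top [([272.0, 143.0, 16.0, 48.0], 0.51)]
blk ((631.1150512695312, 62.622398376464844), (34.15852355957031, 33.96330261230469), 88.20538330078125) 1253 [0.63112425 0.0629311  0.06270233]
279 148
229 98
```

View pics/w3.png

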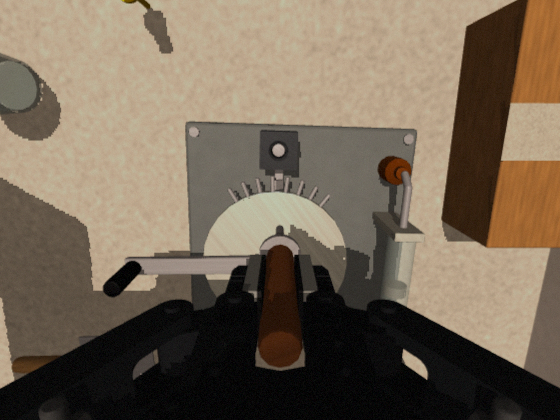

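View pics/w3z.png

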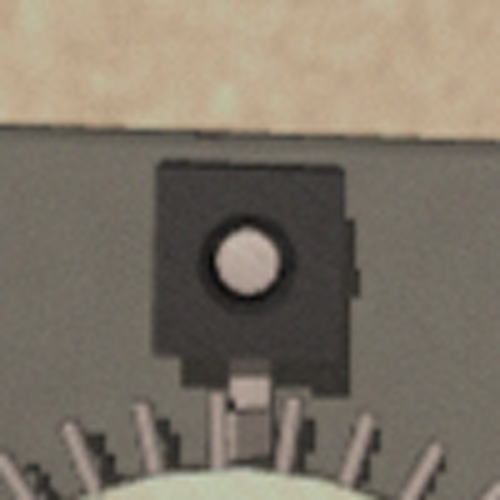

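```bash
python3 - <<'E'
from h import *
f=dict(np.load('pics/w3.npz',allow_pickle=True)); c=-f['R'].T@f['t']; d=w(f,278.4,150.2,1.)-c
X=c+d*((.056-c[2])/d[2]); print('btn',X, proj(f,[.631,.0627,.062]))
x,y=float(.5*(X[0]+.6311)),float(.5*(X[1]+.0627)); print(x,y)
arm.line_to([x,y,.405],speed=.1); arm.line_to([x,y,.325],speed=.1)
f0=np.array(arm.get_contact_force()); print('f0',f0,arm.get_eef_pos())
for z in (.312,.306,.302,.300,.298):
    arm.line_to([x,y,z],speed=.03); F=np.array(arm.get_contact_force())-f0; print(z,np.round(arm.get_eef_pos(),4),F.round(2))
    if F[2]>9 or np.hypot(F[0],F[1])>4: break
print(arm.get_t(),arm.get_gripper_width())
s=optics.grab_frame('side'); save(cv2.resize(s['img'][160:260,180:310],None,fx=6,fy=6,interpolation=2),'s4.png')
E
```

```text
btn [0.63154784 0.06279047 0.056     ] [277.76656807 150.82448802]
0.6313239224175116 0.06274523693728049
f0 [ 0.06863736 -0.21415235 -0.00055711] [0.6317298  0.06263823 0.32563542]
0.312 [0.6313 0.0628 0.3118] [-0.38  0.07 -0.31]
0.306 [0.6312 0.0627 0.3057] [ 0.56  1.16 -0.72]
0.302 [0.6312 0.0628 0.3017] [ 0.23  0.5  -1.1 ]
0.3 [0.6314 0.0628 0.3001] [0.94 0.56 0.12]
0.298 [0.6315 0.0628 0.2983] [-0.64  0.74  4.13]
12.7833 0.013271262280689932
```

View pics/s4.png

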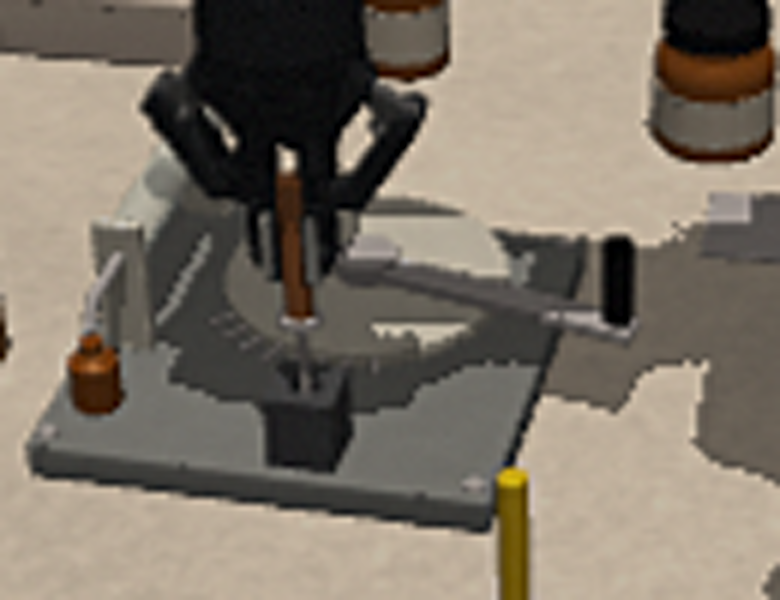

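```bash
python3 - <<'E'
from h import *
x,y=.6313,.0627
f0=np.array([.07,-.21,-.8])
for z in (.296,.294,.2925,.2915):
    arm.line_to([x,y,z],speed=.03); F=np.array(arm.get_contact_force())-f0; print(z,np.round(arm.get_eef_pos(),4),F.round(2))
    if F[2]>13: break
arm.hold(1.2); print(arm.get_t(),arm.get_gripper_width(),np.array(arm.get_contact_force())-f0)
s=optics.grab_frame('side'); save(cv2.resize(s['img'][160:260,180:310],None,fx=6,fy=6,interpolation=2),'s5.png'); np.savez('pics/s5.npz',**s)
s=optics.grab_frame('scene'); np.savez('pics/sc5.npz',**s);save(cv2.resize(s['img'][175:315,130:300],None,fx=4.5,fy=4.5,interpolation=2),'sc5.png')
E
```

```text
0.296 [0.6315 0.0627 0.2962] [-0.04  0.36  6.47]
0.294 [0.6316 0.0627 0.2946] [-0.43  0.75  8.51]
0.2925 [0.6317 0.0628 0.294 ] [-2.5   0.89 13.06]
14.7833 0.013050956159480539 [-2.168245    0.23318078 13.61693486]
```

View pics/s5.png

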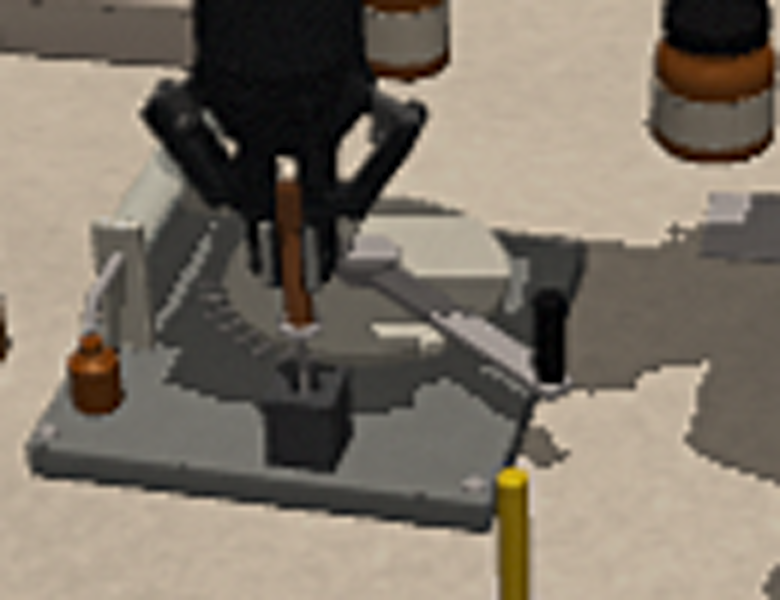

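View pics/sc5.png

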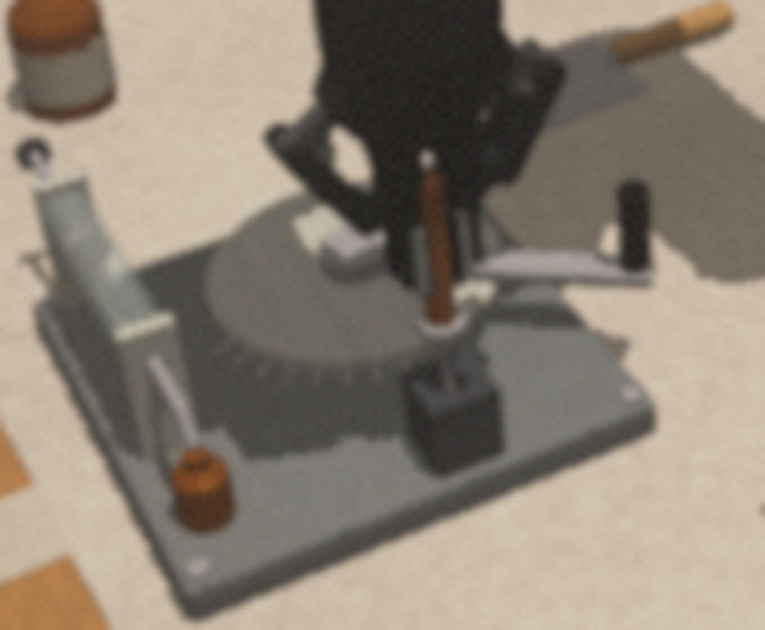

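```bash
python3 - <<'E'
from h import *
yaw=np.radians(-1.8)
for n in ('s5','sc5','side0','scene0'):
    f=dict(np.load(f'pics/{n}.npz',allow_pickle=True)); P=cloud(f); img=f['img'].astype(int)
    b=np.array([.633,.065]); pv=b-.112*np.array([-np.sin(yaw),np.cos(yaw)])
    r=np.hypot(P[...,0]-pv[0],P[...,1]-pv[1])
    m=(P[...,2]>.068)&(P[...,2]<.106)&(r>.115)&(r<.165)&(img.sum(-1)<130)&(P[...,0]<.58)&(P[...,1]<.09)
    cam=-f['R'].T@f['t']; p=np.median(P[m],0)[:2]; d=p-cam[:2]; d/=np.linalg.norm(d); c=p+d*.0065
    v=c-pv; print(n,m.sum(),p.round(4),c.round(4),'r',np.linalg.norm(v).round(4),'lever',(np.arctan2(v[1],v[0])%(2*np.pi)-np.radians(144)-yaw).round(3))
    for th in (0,.17,.68):
        ph=np.radians(144)+yaw+th; print(th,proj(f,[pv[0]+.14*np.cos(ph),pv[1]+.14*np.sin(ph),.108]).round(1))
E
```

```text
s5 56 [0.5167 0.0437] [0.5179 0.0373] r 0.1398 lever 0.013
0 [270.6 208.9]
0.17 [276.3 205.4]
0.68 [285.6 193.2]
sc5 56 [0.5224 0.0437] [0.5191 0.038 ] r 0.1393 lever 0.004
0 [270.3 216. ]
0.17 [270.6 209.5]
0.68 [261.1 192.8]
side0 55 [ 0.487  -0.0434] [ 0.488  -0.0499] r 0.1416 lever 0.68
0 [270.6 208.9]
0.17 [276.3 205.4]
0.68 [285.6 193.2]
scene0 27 [ 0.4926 -0.0434] [ 0.4895 -0.0491] r 0.14 lever 0.675
0 [270.3 216. ]
0.17 [270.6 209.5]
0.68 [261.1 192.8]
```

The lever is at home (0.00–0.01 rad in both views). Now I return the stylus.

```bash
python3 - <<'E'
from h import *
x,y=.6313,.0627
arm.line_to([x,y,.405],speed=.12)
arm.line_to([.511,.281,.405],speed=.2,attitude=q(0)); arm.hold(.2)
f=wrist(); save(f['img'],'w6.png'); np.savez('pics/w6.npz',**f); print(arm.get_eef_pos())
P=cloud(f); z=P[...,2]
m=(abs(P[...,0]-.511)<.03)&(abs(P[...,1]-.281)<.03)
for a,b in ((.15,.175),(.202,.212)):
    k=m&(z>a)&(z<b); v,u=np.where(k); print(a,b,k.sum(),P[k].mean(0).round(4),P[k].min(0).round(4),u.min(),u.max(),v.min(),v.max())
m=(abs(z-.058)<.003)&(abs(P[...,0]-.51)<.06)&(abs(P[...,1]-.28)<.06); r=cv2.minAreaRect((P[m][:,:2]*1000).astype(np.float32)); print('stand',r)
print(arm.get_t(),arm.get_contact_force())
save(cv2.resize(f['img'][140:270,210:350],None,fx=5,fy=4.5,interpolation=2),'w6z.png')
E
```

```text
[0.51138046 0.28039137 0.40493123]
0.15 0.175 49 [0.5117 0.2815 0.1685] [0.5094 0.2794 0.1616] 276 283 226 233
0.202 0.212 520 [0.5117 0.2863 0.2093] [0.501  0.2786 0.2045] 259 300 234 258
stand ((510.77349853515625, 280.07696533203125), (60.166481018066406, 60.30164337158203), 37.31353759765625)
17.625 [-1.11400285 -0.58347221 -0.74903149]
```

View pics/w6z.png

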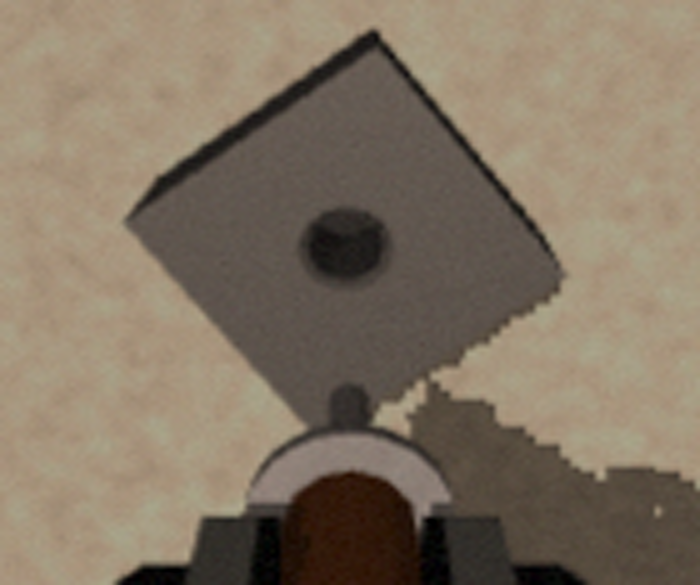

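The stylus still hangs straight (tip at (280,227) in the full frame) and the hole is empty at (279,194), so I insert it.

```bash
python3 - <<'E'
from h import *
x,y=.511,.2805
f0=np.array(arm.get_contact_force())
arm.line_to([x,y,.312],speed=.12)
for z in (.300,.285,.270,.264,.261,.2595,.2585,.258,.2575):
    arm.line_to([x,y,z],speed=.06); F=np.array(arm.get_contact_force())-f0; print(z,np.round(arm.get_eef_pos(),4),F.round(2))
    if F[2]>3 or np.hypot(F[0],F[1])>5: break
print(arm.get_t())
E
```

```text
0.3 [0.5108 0.2804 0.2996] [ 1.24  0.19 -0.17]
0.285 [0.5107 0.2804 0.2843] [0.75 0.72 1.1 ]
0.27 [0.5107 0.2804 0.2694] [1.08 0.84 0.68]
0.264 [0.5109 0.2804 0.2636] [1.19 1.55 0.77]
0.261 [0.5109 0.2805 0.2609] [ 1.99  0.17 -0.09]
0.2595 [0.511  0.2805 0.2595] [ 1.73 -0.74  0.67]
0.2585 [0.511  0.2805 0.2585] [1.16 0.78 0.83]
0.258 [0.5111 0.2805 0.2581] [1.21 0.64 2.95]
0.2575 [0.5111 0.2806 0.2581] [-0.48 -0.13  6.06]
21.2
```

```bash
python3 - <<'E'
from h import *
arm.line_to([.511,.2805,.2582],speed=.05)
eoat.ungrasp(); arm.line_to([.511,.2805,.405],speed=.15); print(arm.get_t(),arm.get_gripper_width())
f=wrist(); P=cloud(f); z=P[...,2]
for h in (.138,.068):
    m=(abs(z-h)<.004)&(abs(P[...,0]-.51)<.03)&(abs(P[...,1]-.28)<.03); print('top',h,m.sum(),P[m].mean(0),P[m].max(0))
save(cv2.resize(f['img'][100:300,150:400],None,fx=3,fy=3),'w7.png')
# over doser, look at post at home
yaw=np.radians(-1.8); ph=np.radians(144)+yaw
pv=np.array([.6313,.0627])-.112*np.array([-np.sin(yaw),np.cos(yaw)]); X=pv+.14*np.array([np.cos(ph),np.sin(ph)]); print(pv,X)
arm.goto([float(X[0]),float(X[1])-.02,.40],q(ph-np.pi/2)); arm.hold(.2)
f=wrist(); save(f['img'],'w8.png'); np.savez('pics/w8.npz',**f); P=cloud(f); img=f['img'].astype(int)
m=(abs(P[...,2]-.108)<.005)&(np.hypot(P[...,0]-X[0],P[...,1]-X[1])<.03); print('post top',m.sum(),P[m].mean(0),P[m].min(0),P[m].max(0))
m=(abs(P[...,2]-.062)<.003)&(abs(P[...,0]-.631)<.03)&(abs(P[...,1]-.063)<.03); print('blk',m.sum(),cv2.minAreaRect((P[m][:,:2]*1000).astype(np.float32)))
print(proj(f,[*X,.108]),arm.get_eef_pos(),arm.get_t())
E
```

```text
23.275 0.08538092157932864
top 0.138 288 [0.51114617 0.28067975 0.13837388] [0.51803104 0.28693884 0.14036164]
top 0.068 38 [0.51225818 0.28463761 0.06699716] [0.52179611 0.28823655 0.07176411]
[ 0.62778199 -0.04924473] [0.51716029 0.03656225]
post top 320 [0.5166059  0.037042   0.10843806] [0.50916603 0.02906484 0.10348813] [0.52434793 0.04467471 0.11077418]
blk 883 ((630.9369506835938, 62.8602294921875), (34.056827545166016, 34.734432220458984), 88.13780975341797)
[298.60699473 194.30138667] [0.51725293 0.01712492 0.39996129] 24.8333
```

View pics/w7.png

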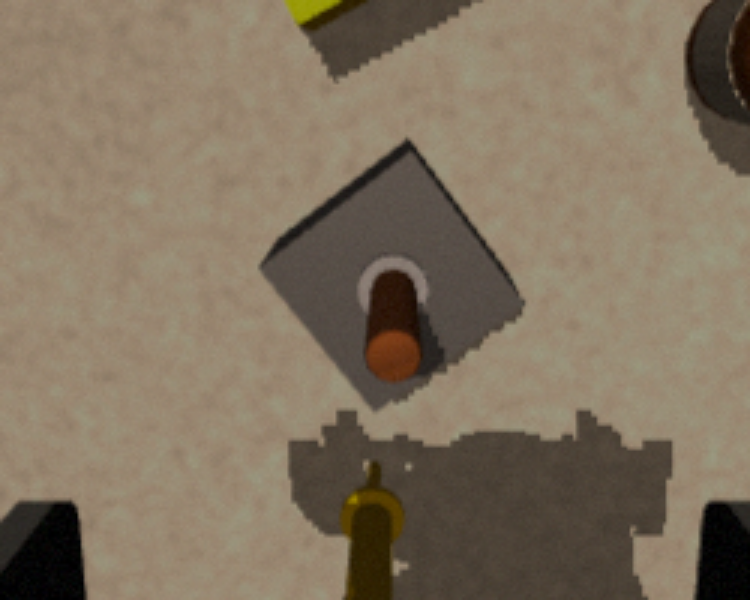

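View pics/w8.png

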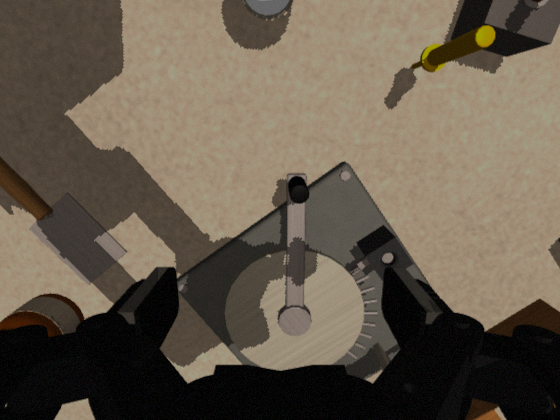

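```bash
python3 - <<'E'
from h import *
yaw=np.radians(-1.8); ph=np.radians(144)+yaw; pv=np.array([.6275,-.0490])
def pose(th,z,r=.14): a=ph+th; return [float(pv[0]+r*np.cos(a)),float(pv[1]+r*np.sin(a)),z],q(a-np.pi/2)
p,o=pose(0,.33); arm.line_to(p,speed=.15,attitude=o)
p,o=pose(0,.245); arm.line_to(p,speed=.1,attitude=o); print(arm.get_eef_pos(),arm.get_contact_force())
f0=np.array(arm.get_contact_force())
eoat.grab(60); print(arm.get_gripper_width(),np.array(arm.get_contact_force())-f0,arm.get_t())
def rep(th):
    e=np.array(arm.get_eef_pos()); v=e[:2]-pv; F=np.array(arm.get_contact_force())-f0; a=ph+th
    print(round(th,3),'act',round(float(np.arctan2(v[1],v[0])%(2*np.pi)-ph),4),'r',np.linalg.norm(v).round(4),'Ft',round(float(F[:2]@[-np.sin(a),np.cos(a)]),2),'Fr',round(float(F[:2]@[np.cos(a),np.sin(a)]),2),'Fz',F[2].round(2))
rep(0)
for th in np.arange(.04,.601,.04):
    p,o=pose(th,.245); arm.line_to(p,speed=.04,attitude=o); rep(th)
print(arm.get_t(),arm.get_gripper_width())
E
```

```text
[0.51723659 0.03677692 0.24550047] [0.34862613 0.32312543 0.36379373]
0.014551947215211147 [-2.13836579 -1.10089022  4.13979794] 27.1167
0 act 0.0003 r 0.14 Ft 2.18 Fr 1.01 Fz 4.14
0.04 act 0.038 r 0.14 Ft -0.88 Fr 1.79 Fz 3.35
0.08 act 0.078 r 0.14 Ft -1.79 Fr 1.65 Fz 4.61
0.12 act 0.112 r 0.1399 Ft -7.17 Fr 2.78 Fz 4.37
0.16 act 0.1613 r 0.14 Ft 1.62 Fr 1.4 Fz 5.42
0.2 act 0.1991 r 0.14 Ft -2.24 Fr 2.0 Fz 6.22
0.24 act 0.2389 r 0.14 Ft -2.45 Fr 2.17 Fz 4.49
0.28 act 0.274 r 0.14 Ft -6.91 Fr 2.73 Fz 6.47
0.32 act 0.3207 r 0.14 Ft 0.91 Fr 1.46 Fz 6.56
0.36 act 0.3594 r 0.14 Ft -2.3 Fr 2.23 Fz 5.57
0.4 act 0.3992 r 0.14 Ft -2.57 Fr 2.13 Fz 5.14
0.44 act 0.4344 r 0.14 Ft -7.73 Fr 2.36 Fz 6.14
0.48 act 0.4773 r 0.14 Ft -2.72 Fr 1.55 Fz 6.14
0.52 act 0.5191 r 0.14 Ft -2.59 Fr 1.87 Fz 5.69
0.56 act 0.5593 r 0.14 Ft -2.77 Fr 2.04 Fz 6.02
0.6 act 0.5969 r 0.14 Ft -4.63 Fr 1.38 Fz 6.32
31.4917 0.014428625087746437
```

```bash
python3 - <<'E'
from h import *
yaw=np.radians(-1.8); ph=np.radians(144)+yaw; pv=np.array([.6275,-.0490])
def pose(th,z,r=.14): a=ph+th; return [float(pv[0]+r*np.cos(a)),float(pv[1]+r*np.sin(a)),z],q(a-np.pi/2)
f0=np.array([.35,.32,.36])
def rep(th):
    e=np.array(arm.get_eef_pos()); v=e[:2]-pv; F=np.array(arm.get_contact_force())-f0; a=ph+th
    print(round(th,3),'act',round(float(np.arctan2(v[1],v[0])%(2*np.pi)-ph),4),'Ft',round(float(F[:2]@[-np.sin(a),np.cos(a)]),2),'Fz',F[2].round(2))
for th in (.615,.63,.645,.66,.675,.69,.705,.72):
    p,o=pose(th,.245); arm.line_to(p,speed=.03,attitude=o); rep(th)
arm.hold(.3); rep(.72); print(arm.get_t())
for n in ('side','scene'):
    s=optics.grab_frame(n); np.savez(f'pics/{n}9.npz',**s)
    c=s['img'][160:260,180:310] if n=='side' else s['img'][175:315,130:300]
    save(cv2.resize(c,None,fx=4.5,fy=4.5,interpolation=2),n+'9.png')
f=wrist(); save(f['img'],'w9.png'); np.savez('pics/w9.npz',**f)
E
```

```text
0.615 act 0.6092 Ft -7.64 Fz 6.4
0.63 act 0.6226 Ft -8.25 Fz 6.0
0.645 act 0.6418 Ft -2.47 Fz 6.47
0.66 act 0.6608 Ft -1.52 Fz 6.6
0.675 act 0.6757 Ft -0.54 Fz 6.14
0.69 act 0.6888 Ft -3.07 Fz 5.77
0.705 act 0.7036 Ft -2.28 Fz 5.5
0.72 act 0.7185 Ft -3.3 Fz 5.92
0.72 act 0.7182 Ft -2.04 Fz 5.91
33.7917
```

View pics/side9.png

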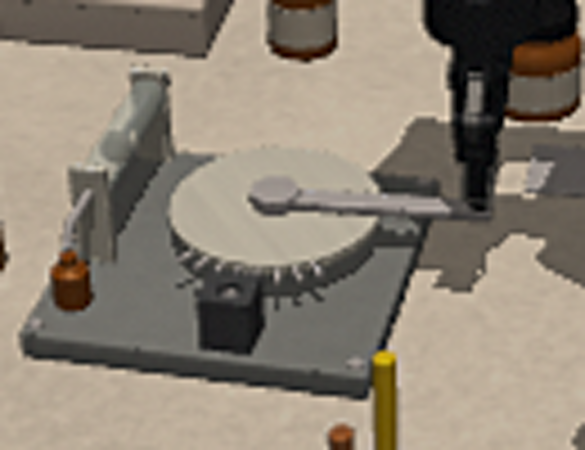

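View pics/scene9.png

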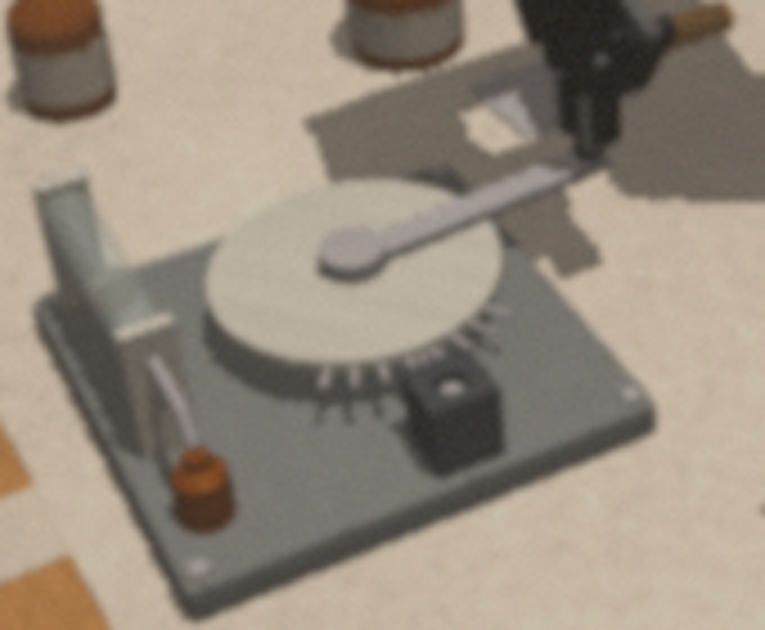

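View pics/w9.png

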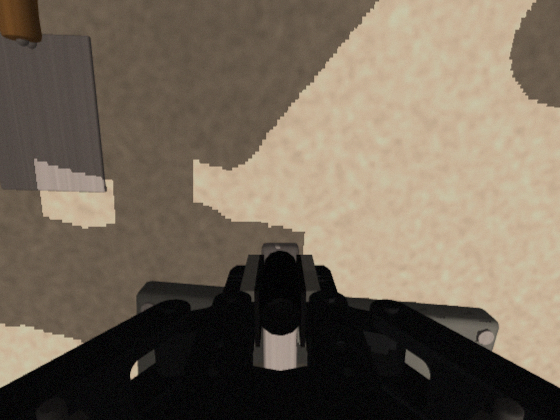

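```bash
python3 - <<'E'
from h import *
yaw=np.radians(-1.8)
for n in ('side9','scene9','side0','scene0'):
    f=dict(np.load(f'pics/{n}.npz',allow_pickle=True)); P=cloud(f)
    m=(abs(P[...,2]-.0605)<.003)&(P[...,0]>.505)&(P[...,0]<.605)&(abs(P[...,1]+.045)<.03)
    p=P[m][:,:2].astype(np.float32); vx,vy,x0,y0=cv2.fitLine(p,cv2.DIST_HUBER,0,.01,.01).ravel()
    a=np.arctan2(vy,vx)
    if vx>0:a+=np.pi
    print(n,m.sum(),'lever',(a%(2*np.pi)-np.radians(144)-yaw).round(3))
F=[]
for i in range(12): F.append(arm.get_contact_force()); arm.hold(.05)
print(np.mean(F,0),arm.get_t(),arm.get_gripper_width())
f=optics.grab_frame('side')
print('stylus',[(np.round(d['bbox']).tolist(),round(d['p'],2)) for d in look_for('stylus',f)])
save(f['img'],'s10.png')
E
```

```text
side9 117 lever 0.711
scene9 217 lever 0.73
side0 116 lever 0.709
scene0 215 lever 0.671
[-1.19773175  2.81066804  6.51607397] 34.5417 0.014280972259692158
stylus [([253.0, 253.0, 9.0, 28.0], 0.72), ([263.0, 241.0, 8.0, 32.0], 0.54)]
```

View pics/s10.png

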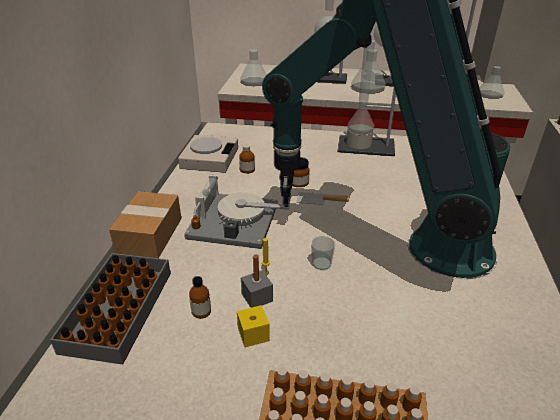

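The stylus stands in the grey stand (256,268), everything else is where it was, and the fingers hold the post at (286,200). I'm handing in.

```bash
python3 -c "
from h import *
arm.close_job(); print(arm.get_t())"
```

```text
the job is handed in; nothing more can be done
the job is handed in; nothing more can be done
```

I handed the job in at about 35 s, with the lever four clicks from home and the fingers still gripping its post.

- **Reset:** I took the wooden stylus from the grey stand and pressed the button to its bottom, at about 13 N. Depth images then showed the lever at 0.00–0.01 rad, so it had sprung all the way home. I stood the stylus back in its hole and let go. The wrist camera showed it upright, with its top at 138 mm as expected.
- **Advance:** I gripped the post at home and swung it along its arc. Four separate force rises to about 7–8 N came before the drops, one per click.
- **Final hold:** the arm reads 0.718 rad, inside the 0.69–0.75 window, and the lever's spring still pushes back on the fingers with about 2–3 N.
- **Other objects:** in the last picture the bottles, jar, beaker and spatula looked to be where they were. I judged that by eye and did not measure it.

Two checks were weaker:
- **Lever angle from the cameras:** line fits to the lever arm gave 0.711 (side) and 0.730 rad (scene), both in range. The same fit read 0.709 and 0.671 for the starting position, which the post position put at about 0.68, so it is only good to about ±0.03 rad.
- **Vertical force:** about 6 N shows on the gripper while it holds the post. It began at about 4 N when the fingers closed, far below the limits.

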